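# Start the dust extraction, then the disc sander

### The arm

A 6-joint arm with a two-finger parallel gripper is mounted at the origin on the work surface. World frame = base frame: x ahead of the robot, y to its left, z up, the work surface at z = 0. Lengths are in mm, angles in rad, forces in N, time in s.
With the tool pointing down it reaches from about 350 to 975 mm from the base axis. Payload 7.1 kg.
Tool frame: the origin (TCP) lies at the very end of the fingers, on their centre line; the grasp point (between the pads) lies 19 mm behind it (ctrl.tcp_to_grasp is the distance from the TCP to the grasp point, in mm); z points along the fingers, x is the direction in which the jaws open and shut, and the axes are right-handed (so a half turn about z gives the same grasp; the last joint's range is limited). The gripper opens to 88 mm and grips with 3 to 60 N. Pads are 20 mm wide; open, the fingers measure 115 mm over their backs; the gripper's body (75 mm by 178 mm) begins 61 mm behind the grasp point.
Start: joints at [1.311, 0.423, 1.63, -0, 1.089, -0.019], TCP at [149.018, 606.958, 222.675] pointing down, gripper open.
Joint ranges: [-3, 3], [-0.9, 2.11], [0.09, 2.58], [-1.31, 4.45], [0.11, 2.69], [-2.54, 2.54]. Speed limits (rad/s): [2.39, 2.39, 3.01, 3.14, 3.14, 3.14].

### API

Orientations are given as a rotation vector (axis times angle).
In Python, from workcell import get_obs, viewer, ctrl, masks_of gives the robot as it stands. The module is installed in compiled form; this text tells all that it offers.
- The arm moves only by the shell command python3 -m inch 'ROWS'. ROWS is JSON, a list of rows, each an object of numbers: "tx", "ty", "tz": the shift along the tool's x, y, z in cm; "ax", "ay", "az": the turn, a rotation vector about the tool's x, y, z in degrees; "jaw": the opening, from 0 (shut) to 1 (fully open). In form: [{"tx": .., "ty": .., "tz": .., "ax": .., "ay": .., "az": .., "jaw": ..}, ...]. A call has 1 to 12 rows; each row shifts and turns the commanded pose from where the row before left it, along the tool's axes as they then stand; what a row does not reach is not made up. A row lasts 1/8 s, in which the tool goes at most 62.5 mm and 10.7 degrees, less where a joint would pass 70% of its speed; a pose out of reach is approached as far as the arm can. A call is refused whole if a number of a shift passes 6.25 or a number of a turn 10.7, either way. A call with a gripper value outside its range is refused whole. The fingers move at their own pace and stop on an object; the grip force is fixed at half the most. Time passes only in rows, so rows that do not move let the fingers close. It gives the time, the measured TCP pose, the force and the opening at its end, in the units of the state.
- get_obs(): the state, without advancing time (a new reading comes with each control period).
- viewer.get_image(name): name is "side" or "top" or "wrist"; returns (picture, depth): 400x640x3 uint8, red, green, blue; 400x640 float32, mm along the optical axis (not along the pixel's ray), 0 where there is no reading.
- viewer.get_calibration(name): a dict with "fx", "fy", "cx", "cy" (pixels), "rvec" (rotation vector, rad) and "tvec" (3), from world to camera coordinates, as OpenCV has them. Camera axes: x right, y down, z forward; pixel columns grow to the right and rows downward; lengths in mm; the calibration is good to about 2 mm. The wrist camera is an equidistant fisheye: a pixel r from the principal point sees the ray r / f radians off the axis. A picture is of the moment at which its call begins: read the wrist's pose just before it. get_calibration takes no time and is no camera call; for the wrist camera it gives the pose at the moment of the call.
- ctrl.close_job(): hands the job in, once; it reports no verdict.
Trained networks look in the newest picture that a camera, given by its name, has taken for a name from the list of things; names that differ only in an ending like _2 or _b are one class to them, and where a whole thing is asked for, a point or a joint stands for the part that bears it (a point fixed in the world has none). Each returns a list of dicts, best first, with "score" (0 to 1); they miss things now and then, are a little off and sometimes report something else, mostly with a low value. They report only what shows in the picture. A call takes as long as a camera call.
- masks_of(camera, thing): "pixels" (400x640 bool, what is visible of it) and "location" ([column, row] in pixels, amid what is visible of it).
The state is a dict: "t": time; "qpos": joint angles; "qvel": joint speeds; "joint_torque": joint torques, N m; "ee_pos": TCP position; "orientation": TCP orientation; "ft_force": force on the tool from outside, world axes, zero at the start; "moment": the same for the moment, N m; "width": finger opening in mm.
Only numpy, scipy, OpenCV 4.12 (cv2) and the standard library are available. Lean on these libraries where they do the work, as an engineer would, in place of code of your own. Each camera call takes 0.05 s, during which the arm holds its last target. There are 200 camera calls.

### The job

Get the bench ready for sanding: switch the dust extractor on at its rocker, press in its full-suction key, and only then start the disc sander with its start button, which springs back when you let go. Press each one lightly with the fingertips only; leave the low-suction key and the sander's stop button unpressed, and do not pick up or disturb the things standing about.

Things in the scene. Friction and masses are not known exactly. Their poses are not given: they have to be found in the camera images.
- extractor: dust extractor, grey filter box fixed to the bench, 200 (x, depth) x 240 (y, width) x 165 mm high. Origin: centre of its underside; z up, -x is its louvred front, facing roughly towards the robot. On its flat top, all grey plastic in one row at x = -55 mm: power rocker at y = +70, low-suction key at y = 0, full-suction key at y = -68 mm.
- power_rocker (a joint): angle of the power rocker, 42 (x) x 28 (y) mm, a shallow V from the side. 0 (starts 0 to 0.05) = off: its front (-x) half slopes up 0.42 rad, the rear half is level. 0.42 = fully on: the front half is level, 6.5 mm above the extractor's top, the rear half up. About 3.5 N on the middle of the front half tips it; it stays where left.
- rocker_on_end (a point): point on the surface of the rocker's front half (the half to press down for on), 13 mm from the pivot; it moves with the rocker, about 5 mm down from off to on. The pivot is at x = -55, y = 70, z = 169 mm of the extractor.
- full_key (a joint): travel of the full-suction key, the oblong one, 18 (x) x 36 (y) mm. 0 = out, 0.006 m = fully in. It slides straight down with about 2.5 N of friction and stays in once pressed.
- full_key_top (a point): centre of the top face of the full-suction key, 10 mm above the extractor's top when out, 4 mm when in.
- low_key (a joint): travel of the low-suction key, the small round one of 20 mm diameter between the other two. 0 = out (leave it so), 0.006 m = in; it stays in if pressed.
- low_key_top (a point): centre of the top face of the low-suction key, 10 mm above the extractor's top.
- sander: bench disc sander fixed to the bench, base 240 (x) x 170 (y) mm, blue motor, upright 125 mm disc (guard 156 mm high at x = 0), work table 90 mm high in front of it. Origin: centre of the base's underside; z up, -x is its front (table side), roughly towards the robot. Its black switch box on the motor, top 160 mm high, 70 x 130 mm, centred at x = +62 mm, bears two grey buttons.
- start_button (a joint): travel of the sander's start button, the smaller, flat-topped, low one, 27 mm diameter, at x = +62, y = +32 mm of the sander. 0 = out, 0.005 m = fully in. Sprung: 1.5 N starts it, 5 N holds it fully in; it springs back when let go. It counts as pressed from 0.0035 m for a tenth of a second.
- start_button_top (a point): centre of the top face of the start button, 8 mm above the switch box when out, 3 mm when in.
- stop_button (a joint): travel of the sander's stop button, the larger mushroom head, 40 mm diameter, at x = +62, y = -32 mm of the sander. 0 = out (leave it so), 0.005 m = in; sprung.
- stop_button_top (a point): centre of the top of the mushroom head, 21 mm above the switch box.
- arch: loose wooden arch block, 22 x 70 x 52 mm high, standing on the sander's work table. Origin: centre of its underside. Leave alone.
- paint_pot: loose small white paint pot with a black lid, 36 mm diameter, 45 mm high, standing on the extractor's top behind the controls. Origin: centre of its underside. Leave alone.
- glue_bottle: loose white glue bottle, 50 mm diameter, 130 mm high, standing on the bench in front of the extractor. Origin: centre of its underside. Leave alone.
- cork_block: loose cork sanding block, 50 x 90 x 30 mm high, lying on the bench in front of the sander. Origin: centre of its underside. Leave alone.

How it is judged (in metres and radians):
On the way, in this order (a step that is already met when the one before it is completed fails the run):
1. the extractor's rocker is tipped on (value of joint power_rocker above 0.35 rad), for 0.1 s.
2. the full-suction key is pressed in (value of joint full_key above 0.0045 m), for 0.1 s.
3. the sander's start button is pressed (value of joint start_button above 0.0035 m), for 0.1 s.
At the end, for the whole second after the job is handed in: The rocker is on (above 0.35 of 0.42 rad) and the full-suction key in (above 4.5 of 6 mm); the start button has sprung back and the low-suction key and stop button are out (all under 1 mm); the arch, pot, bottle and cork block stand still and upright within 15 mm of where they were (value of joint power_rocker above 0.35 rad and value of joint full_key above 0.0045 m and value of joint each of start_button, low_key, stop_button below 0.001 m and distance of each of arch, paint_pot, glue_bottle, cork_block from where it was at the start of the episode below 0.015 m and angle between each of arch, paint_pot, glue_bottle, cork_block's own z axis and vertical below 0.2 rad and linear speed of each of arch, paint_pot, glue_bottle, cork_block below 0.02 m/s); the robot touches nothing.
It fails at once if the full-suction key is pressed before the extractor is switched on (value of joint full_key above 0.002 m and value of joint power_rocker below 0.35 rad).
It fails at once if the sander is started before the extractor is on at full suction (value of joint start_button above 0.002 m and (value of joint full_key below 0.0045 m or value of joint power_rocker below 0.35 rad)).
It fails at once if the low-suction key or the stop button is pressed (value of joint any of low_key, stop_button above 0.002 m).
It fails at once if a machine or its control is pressed harder than 30 N (contact force between any of the fingers, the arm and extractor above 30 N or contact force between any of the fingers, the arm and sander above 30 N).
It fails at once if a loose thing is lifted, knocked over or moved more than 15 mm (distance of any of arch, paint_pot, glue_bottle, cork_block from where it was at the start of the episode above 0.015 m or angle between any of arch, paint_pot, glue_bottle, cork_block's own z axis and vertical above 0.3 rad).
It also fails if it takes over 51 s, if anything falls off the work surface, if the arm or the gripper's body presses on something with over 40 N, if the wrist force passes 120 N, or if a joint passes its speed limit or range.

## Working session

There is one attempt and no reset: what is moved stays moved. The work goes in short steps, Python scripts to look and compute and a shell command to move; the robot and the scene stay as the last step left them, time stands still between calls to the robot, and variables do not carry over. Pictures are saved under pics/ and viewed, about 8 in all and at most 12, crops included, and the job is handed in when it is done.

```bash
mkdir -p pics; cat > h.py <<'E'
import numpy as np, cv2
from scipy.spatial.transform import Rotation as R
from workcell import get_obs, viewer, ctrl, masks_of
def cloud(cam):
    im,d=viewer.get_image(cam); c=viewer.get_calibration(cam)
    v,u=np.mgrid[0:400,0:640]
    P=np.stack([(u-c["cx"])/c["fx"]*d,(v-c["cy"])/c["fy"]*d,d],-1)
    W=(P-np.array(c["tvec"]).ravel())@R.from_rotvec(np.array(c["rvec"]).ravel()).as_matrix()
    W[d==0]=np.nan
    return im,W
E
python3 - <<'E'
from h import *
o=get_obs(); print(o["t"],o["ee_pos"],o["orientation"],o["ft_force"])
for cam in["top","side"]:
    im,W=cloud(cam); cv2.imwrite(f"pics/{cam}0.png",im[:,:,::-1]); np.save(f"{cam}.npy",W)
    c=viewer.get_calibration(cam); print(cam,-R.from_rotvec(np.ravel(c["rvec"])).as_matrix().T@np.ravel(c["tvec"]))
    for n in["extractor","sander","rocker_on_end","full_key_top","low_key_top","start_button_top","stop_button_top","arch","paint_pot","glue_bottle","cork_block"]:
        for m in masks_of(cam,n)[:2]:
            p=m["pixels"]; print(n,round(m["score"],2),np.round(m["location"]),p.sum(),np.round(np.nanmedian(W[p],0)),np.round(np.nanpercentile(W[p][:,2],[5,95])))
E
```

```text
0.0 [148.85934026 606.42839928 221.91150283] [ 2.47138844e+00  1.93806299e+00 -1.95023395e-03] [ 0.32184012  0.18224743 -0.30760613]
top [ 408.84808043  -26.87472793 1101.92545854]
extractor 0.93 [388. 160.] 11015 [ 566. -165.  164.] [117. 168.]
extractor 0.65 [257. 126.] 265 [629. 114. 178.] [173. 181.]
sander 0.94 [245. 157.] 7242 [578. 143.  91.] [ 15. 166.]
rocker_on_end 0.59 [363. 191.] 292 [ 497. -119.  172.] [167. 177.]
full_key_top 0.64 [426. 174.] 131 [ 541. -249.  174.] [171. 176.]
low_key_top 0.63 [428. 172.] 148 [ 541. -249.  174.] [171. 176.]
low_key_top 0.54 [395. 180.] 73 [ 521. -185.  173.] [168. 175.]
start_button_top 0.54 [231. 121.] 139 [642. 176. 166.] [160. 169.]
start_button_top 0.35 [246. 158.] 7403 [578. 143.  91.] [ 15. 165.]
arch 0.62 [256. 129.] 302 [629. 113. 177.] [160. 181.]
arch 0.57 [243. 181.] 430 [517. 143. 140.] [ 88. 143.]
paint_pot 0.58 [376. 128.] 270 [ 625. -139.  207.] [175. 210.]
glue_bottle 0.74 [230. 121.] 106 [643. 175. 167.] [164. 169.]
glue_bottle 0.6 [380. 234.] 409 [ 407. -162.   89.] [ 41. 130.]
cork_block 0.59 [225. 231.] 786 [412. 20
[... 178 characters left out ...]
65.] [ 44. 169.]
sander 0.89 [316. 158.] 5900 [578. 110.  91.] [ 16. 163.]
rocker_on_end 0.53 [345. 208.] 221 [ 498. -121.  174.] [171. 179.]
full_key_top 0.63 [402. 247.] 134 [ 543. -252.  176.] [172. 178.]
low_key_top 0.51 [373. 228.] 74 [ 523. -188.  176.] [170. 177.]
stop_button_top 0.55 [338. 127.] 162 [631. 110. 180.] [162. 183.]
arch 0.74 [291. 150.] 366 [517. 131. 139.] [ 94. 145.]
paint_pot 0.87 [400. 189.] 361 [ 627. -144.  202.] [173. 212.]
paint_pot 0.61 [318. 155.] 5715 [579. 109.  91.] [ 17. 163.]
glue_bottle 0.6 [324. 276.] 785 [ 402. -181.   83.] [ 15. 131.]
glue_bottle 0.16 [325. 115.] 59 [646. 174. 169.] [167. 172.]
cork_block 0.77 [250. 183.] 581 [412. 189.  31.] [10. 34.]
```

View pics/top0.png

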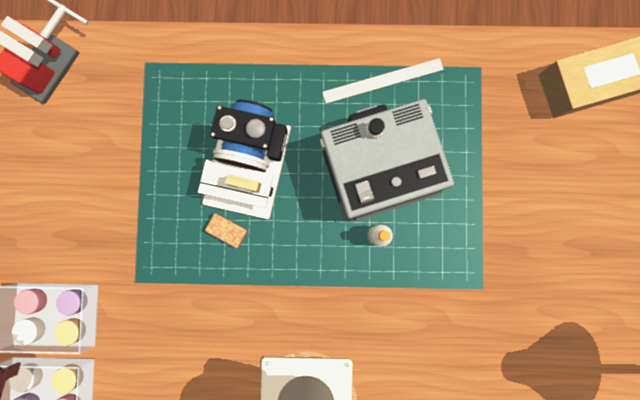

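View pics/side0.png

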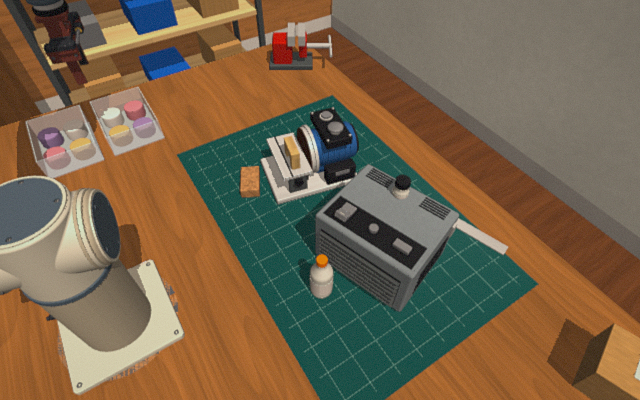

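The top view shows the sander at about (245,157), with its start button at (230,121) and stop button at (256,127). The extractor is at about (388,160), with rocker, low key and full key at (363,191), (396,181) and (427,173). Both cameras agree within 3 mm, and the spacings match the given sizes:

- **Extractor:** yaw about 18.8°
- **Rocker pivot:** (498,-120)
- **Full key:** (542.5,-250.5)
- **Start button:** (644,175)

I'll move across high with the jaws shut.

```bash
python3 -m inch '[{"tz":-3.5,"jaw":0},{"tx":-3.9,"ty":3.1,"jaw":0},{"tx":-3.9,"ty":3.1,"jaw":0},{"tx":-3.9,"ty":3.1,"jaw":0},{"tx":-3.9,"ty":3.1,"jaw":0},{"tx":-3.9,"ty":3.1,"jaw":0},{"tx":-3.9,"ty":3.1,"jaw":0},{"tx":-3.9,"ty":3.1,"jaw":0},{"tx":-3.9,"ty":3.1,"jaw":0},{"tx":-3.9,"ty":3.1,"jaw":0},{"tx":-3.9,"ty":3.1,"jaw":0},{"tx":-3.9,"ty":3.1,"jaw":0}]'
python3 -m inch '[{"tx":-3.9,"ty":3.1,"jaw":0},{"tx":-3.9,"ty":3.1,"jaw":0},{"tx":-3.9,"ty":3.1,"jaw":0},{"tx":-3.9,"ty":3.1,"jaw":0},{"tx":-3.9,"ty":3.1,"jaw":0},{"az":-10.7,"jaw":0},{"az":-10.7,"jaw":0},{"az":-10.7,"jaw":0},{"jaw":0},{"jaw":0}]'
cat > g.py <<'E'
from h import *
import sys
o=get_obs(); M=R.from_rotvec(o["orientation"]).as_matrix()
t=np.array(sys.argv[1:4],float)
print("tool x angle",np.degrees(np.arctan2(M[1,0],M[0,0])),"tilt",M[:2,2],"shift cm",np.round(M.T@(t-o["ee_pos"])/10,2),"q6",o["qpos"][5],"t",o["t"],o["ee_pos"],"F",o["ft_force"])
E
python3 g.py 484 -125 195
```

```text
tool x angle 76.20025626186016 tilt [-1.4796088e-05  2.7076288e-05] shift cm [-63.09  49.99   2.77] q6 -0.018992237647881847 t 1.2 [149.03915359 606.97496923 222.68291098] F [-0.39525488  0.08671675  0.85275089]$[0]: bad value
$[0]: bad value
```

```bash
python3 -m inch '[{"tx":0,"ty":0,"tz":-3.5,"ax":0,"ay":0,"az":0,"jaw":0}]'; python3 g.py 484 -125 195
```

```text
t: 1.32
ee_pos: [148.6, 605.2, 255.3]
orientation: [2.469, 1.936, -0.007]
ft_force: [-0.1, -0.2, 0.1]
width: 81.2
tool x angle 76.20224832395895 tilt [-0.00150425 -0.00573298] shift cm [-62.87  49.99   6.4 ] q6 -0.018995567030045072 t 1.325 [148.56694406 605.17819663 255.33469072] F [-0.12680748 -0.21286974  0.08120292]
```

```bash
python3 -m inch '[{"tx":-3.9,"ty":3.1,"tz":0,"ax":0,"ay":0,"az":0,"jaw":0},{"tx":-3.9,"ty":3.1,"tz":0,"ax":0,"ay":0,"az":0,"jaw":0},{"tx":-3.9,"ty":3.1,"tz":0,"ax":0,"ay":0,"az":0,"jaw":0},{"tx":-3.9,"ty":3.1,"tz":0,"ax":0,"ay":0,"az":0,"jaw":0},{"tx":-3.9,"ty":3.1,"tz":0,"ax":0,"ay":0,"az":0,"jaw":0},{"tx":-3.9,"ty":3.1,"tz":0,"ax":0,"ay":0,"az":0,"jaw":0},{"tx":-3.9,"ty":3.1,"tz":0,"ax":0,"ay":0,"az":0,"jaw":0},{"tx":-3.9,"ty":3.1,"tz":0,"ax":0,"ay":0,"az":0,"jaw":0},{"tx":-3.9,"ty":3.1,"tz":0,"ax":0,"ay":0,"az":0,"jaw":0},{"tx":-3.9,"ty":3.1,"tz":0,"ax":0,"ay":0,"az":0,"jaw":0},{"tx":-3.9,"ty":3.1,"tz":0,"ax":0,"ay":0,"az":0,"jaw":0},{"tx":-3.9,"ty":3.1,"tz":0,"ax":0,"ay":0,"az":0,"jaw":0}]'
python3 -m inch '[{"tx":-3.9,"ty":3.1,"tz":0,"ax":0,"ay":0,"az":0,"jaw":0},{"tx":-3.9,"ty":3.1,"tz":0,"ax":0,"ay":0,"az":0,"jaw":0},{"tx":-3.9,"ty":3.1,"tz":0,"ax":0,"ay":0,"az":0,"jaw":0},{"tx":-3.9,"ty":3.1,"tz":0,"ax":0,"ay":0,"az":0,"jaw":0},{"tx":0,"ty":0,"tz":0,"ax":0,"ay":0,"az":-10.7,"jaw":0},{"tx":0,"ty":0,"tz":0,"ax":0,"ay":0,"az":-10.7,"jaw":0},{"tx":0,"ty":0,"tz":0,"ax":0,"ay":0,"az":-10.7,"jaw":0},{"tx":0,"ty":0,"tz":0,"ax":0,"ay":0,"az":0,"jaw":0},{"tx":0,"ty":0,"tz":0,"ax":0,"ay":0,"az":0,"jaw":0}]'
python3 g.py 484 -125 195
```

```text
t: 2.82
ee_pos: [399.3, 62.2, 258.0]
orientation: [2.472, 1.938, 0.001]
ft_force: [0.3, -0.3, 0.2]
width: 0.5
t: 3.95
ee_pos: [481.9, -117.3, 257.7]
orientation: [1.844, 2.543, 0.0]
ft_force: [-0.4, 0.5, -0.6]
width: 0.2
tool x angle 108.09972436900134 tilt [ 9.12542182e-05 -2.89581092e-05] shift cm [-0.8  -0.04  6.27] q6 -2.149446797692964 t 3.95 [ 481.89268301 -117.29382884  257.73028401] F [-0.3782212   0.45566909 -0.5850186 ]
```

```bash
python3 -m inch '[{"tx":-0.8,"ty":0,"tz":2,"ax":0,"ay":0,"az":0,"jaw":0},{"tx":0,"ty":0,"tz":3,"ax":0,"ay":0,"az":0,"jaw":0},{"tx":0,"ty":0,"tz":1.7,"ax":0,"ay":0,"az":0,"jaw":0},{"tx":0,"ty":0,"tz":0,"ax":0,"ay":0,"az":0,"jaw":0},{"tx":0,"ty":0,"tz":0,"ax":0,"ay":0,"az":0,"jaw":0}]'
python3 g.py 484 -125 172
python3 - <<'E'
from h import *
im,W=cloud("side")
cv2.imwrite("pics/s1.png",cv2.resize(im[130:290,270:470],None,fx=4,fy=3.75*4/3.75,interpolation=2)[:600,:,::-1])
E
```

```text
t: 4.58
ee_pos: [484.9, -125.0, 191.4]
orientation: [1.841, 2.545, 0.001]
ft_force: [-0.3, 0.4, -0.5]
width: -0.0
tool x angle 108.24805768199138 tilt [ 0.00093543 -0.00028108] shift cm [ 0.03 -0.09  1.94] q6 -2.1653044055312596 t 4.575 [ 484.92771919 -124.99824856  191.37678075] F [-0.25032979  0.39237737 -0.4534575 ]
```

View pics/s1.png

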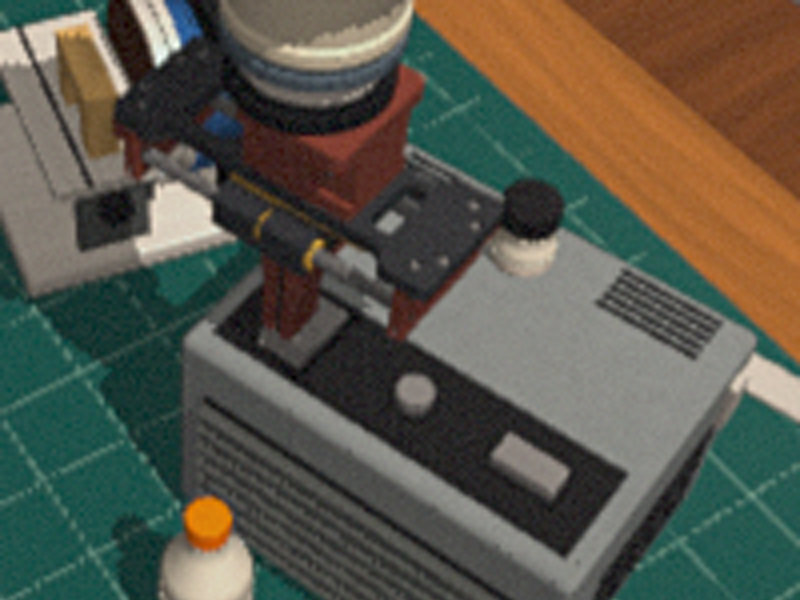

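The closed fingertips are just above the rocker's front half, at crop (290,335), and clear of the pot and the keys. I'll press in small steps.

```bash
python3 -m inch '[{"tx":0,"ty":0,"tz":1.0,"ax":0,"ay":0,"az":0,"jaw":0},{"tx":0,"ty":0,"tz":0.3,"ax":0,"ay":0,"az":0,"jaw":0},{"tx":0,"ty":0,"tz":0.2,"ax":0,"ay":0,"az":0,"jaw":0},{"tx":0,"ty":0,"tz":0.1,"ax":0,"ay":0,"az":0,"jaw":0},{"tx":0,"ty":0,"tz":0,"ax":0,"ay":0,"az":0,"jaw":0}]'; python3 -m inch '[{"tx":0,"ty":0,"tz":0.1,"ax":0,"ay":0,"az":0,"jaw":0},{"tx":0,"ty":0,"tz":0,"ax":0,"ay":0,"az":0,"jaw":0}]'
```

```text
t: 5.25
ee_pos: [484.4, -124.9, 174.6]
orientation: [-1.84, -2.546, -0.0]
ft_force: [-1.3, 0.2, 1.7]
width: 0.6
t: 5.5
ee_pos: [484.4, -124.9, 173.6]
orientation: [-1.84, -2.546, 0.0]
ft_force: [-1.8, -0.2, 2.3]
width: 0.6
```

```bash
python3 -m inch '[{"tx":0,"ty":0,"tz":0.1,"ax":0,"ay":0,"az":0,"jaw":0},{"tx":0,"ty":0,"tz":0.05,"ax":0,"ay":0,"az":0,"jaw":0},{"tx":0,"ty":0,"tz":0,"ax":0,"ay":0,"az":0,"jaw":0}]'; python3 -m inch '[{"tx":0,"ty":0,"tz":0.05,"ax":0,"ay":0,"az":0,"jaw":0},{"tx":0,"ty":0,"tz":0,"ax":0,"ay":0,"az":0,"jaw":0}]'
```

```text
t: 5.88
ee_pos: [484.5, -124.9, 172.1]
orientation: [1.84, 2.546, 0.0]
ft_force: [-1.0, -0.6, 1.0]
width: 0.4
t: 6.12
ee_pos: [484.5, -124.9, 171.8]
orientation: [1.84, 2.546, 0.0]
ft_force: [-2.8, -0.3, 4.1]
width: 0.1
```

```bash
python3 -m inch '[{"tx":0,"ty":0,"tz":0.03,"ax":0,"ay":0,"az":0,"jaw":0},{"tx":0,"ty":0,"tz":0,"ax":0,"ay":0,"az":0,"jaw":0}]';python3 -m inch '[{"tx":0,"ty":0,"tz":0.03,"ax":0,"ay":0,"az":0,"jaw":0},{"tx":0,"ty":0,"tz":0,"ax":0,"ay":0,"az":0,"jaw":0}]'
```

```text
t: 6.38
ee_pos: [484.5, -124.9, 171.8]
orientation: [1.84, 2.546, 0.0]
ft_force: [-3.2, -0.2, 8.0]
width: 0.2
t: 6.62
ee_pos: [484.5, -124.9, 171.7]
orientation: [1.84, 2.546, 0.0]
ft_force: [-4.1, 0.8, 9.7]
width: 0.7
```

At 171.7 the force rises without any more travel, so the rocker is at its stop. Next I'll lift off, move over the full-suction key and check.

```bash
python3 -m inch '[{"tx":0,"ty":0,"tz":-2,"ax":0,"ay":0,"az":0,"jaw":0},{"tx":0,"ty":0,"tz":-2,"ax":0,"ay":0,"az":0,"jaw":0},{"tx":-4.6,"ty":0.5,"tz":0,"ax":0,"ay":0,"az":0,"jaw":0},{"tx":-4.6,"ty":0.5,"tz":0,"ax":0,"ay":0,"az":0,"jaw":0},{"tx":-4.6,"ty":0.6,"tz":0,"ax":0,"ay":0,"az":0,"jaw":0},{"tx":0,"ty":0,"tz":2,"ax":0,"ay":0,"az":0,"jaw":0},{"tx":0,"ty":0,"tz":0,"ax":0,"ay":0,"az":0,"jaw":0},{"tx":0,"ty":0,"tz":0,"ax":0,"ay":0,"az":0,"jaw":0}]'
python3 g.py 542.6 -250.7 175
python3 - <<'E'
from h import *
im,W=cloud("side")
cv2.imwrite("pics/s2.png",cv2.resize(im[150:300,280:480],None,fx=4,fy=4,interpolation=2)[:,:,::-1])
W0=np.load("side.npy")
for m in masks_of("side","rocker_on_end")[:1]: print(m["score"],np.nanmedian(W[m["pixels"]],0))
e=np.array([.947,.322]);f=np.array([-.322,.947])
for A in(W0,W):
    d=A[...,:2]-[498.2,-120.1]; a=d@e;b=d@f
    print([np.round(np.nanmedian(A[(abs(a-k)<3)&(abs(b)<9)&(A[...,2]<190)&(A[...,2]>160)][:,2]),1) for k in(-18,-12,-6,0,6,12,18)])
E
```

```text
t: 7.62
ee_pos: [543.0, -250.5, 191.3]
orientation: [-1.839, -2.547, -0.0]
ft_force: [-0.5, 0.1, 0.3]
width: 0.2
tool x angle 108.32586866719834 tilt [5.95067996e-05 1.24370220e-04] shift cm [-0.   -0.04  1.63] q6 -2.342980728098405 t 7.625 [ 543.01474021 -250.53706992  191.28930048] F [-0.52105011  0.13024397  0.29051825]
0.54 [ 501.90187797 -121.50481679  173.86316988]
[np.float64(171.8), np.float64(178.9), np.float64(177.1), np.float64(174.9), np.float64(172.6), np.float64(173.1), np.float64(173.3)]
[np.float64(169.5), np.float64(172.7), np.float64(172.9), np.float64(172.8), np.float64(174.3), np.float64(176.8), np.float64(178.9)]
```

View pics/s2.png

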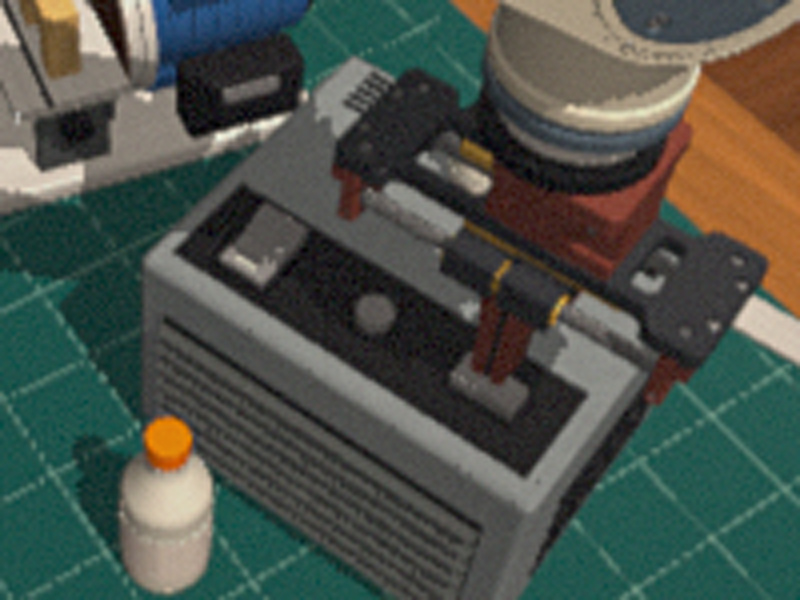

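The picture and the depth profile both show the rocker on: the front half is level at about 172.8 and the rear half is up. The fingertips are above the oblong key, at crop (490,385). I'll press it now.

```bash
python3 -m inch '[{"tx":0,"ty":0,"tz":1.3,"ax":0,"ay":0,"az":0,"jaw":0},{"tx":0,"ty":0,"tz":0.3,"ax":0,"ay":0,"az":0,"jaw":0},{"tx":0,"ty":0,"tz":0.2,"ax":0,"ay":0,"az":0,"jaw":0},{"tx":0,"ty":0,"tz":0.1,"ax":0,"ay":0,"az":0,"jaw":0},{"tx":0,"ty":0,"tz":0,"ax":0,"ay":0,"az":0,"jaw":0}]'; python3 -m inch '[{"tx":0,"ty":0,"tz":0.1,"ax":0,"ay":0,"az":0,"jaw":0},{"tx":0,"ty":0,"tz":0.05,"ax":0,"ay":0,"az":0,"jaw":0},{"tx":0,"ty":0,"tz":0,"ax":0,"ay":0,"az":0,"jaw":0}]'
```

```text
t: 8.35
ee_pos: [543.1, -251.1, 172.1]
orientation: [1.839, 2.546, -0.0]
ft_force: [0.5, -0.6, -0.1]
width: 0.4
t: 8.72
ee_pos: [543.1, -251.1, 170.7]
orientation: [1.839, 2.546, -0.0]
ft_force: [1.1, -1.2, 2.3]
width: 0.7
```

```bash
python3 -m inch '[{"tx":0,"ty":0,"tz":0.1,"ax":0,"ay":0,"az":0,"jaw":0},{"tx":0,"ty":0,"tz":0,"ax":0,"ay":0,"az":0,"jaw":0}]'; python3 -m inch '[{"tx":0,"ty":0,"tz":0.05,"ax":0,"ay":0,"az":0,"jaw":0},{"tx":0,"ty":0,"tz":0,"ax":0,"ay":0,"az":0,"jaw":0}]'; python3 -m inch '[{"tx":0,"ty":0,"tz":0.04,"ax":0,"ay":0,"az":0,"jaw":0},{"tx":0,"ty":0,"tz":0,"ax":0,"ay":0,"az":0,"jaw":0}]'
```

```text
t: 8.98
ee_pos: [543.1, -251.1, 169.6]
orientation: [1.84, 2.546, -0.0]
ft_force: [-0.2, -1.2, 2.4]
width: 0.3
t: 9.22
ee_pos: [543.2, -251.1, 169.4]
orientation: [1.839, 2.546, -0.0]
ft_force: [0.6, -0.8, 3.3]
width: 0.5
t: 9.48
ee_pos: [543.2, -251.1, 169.3]
orientation: [1.839, 2.546, -0.0]
ft_force: [-1.5, -0.8, 6.2]
width: 0.0
```

It's at the stop: 169.3 with force rising. I'll lift, cross to the sander above the pot's height, and check the key.

```bash
python3 -m inch '[{"tx":0,"ty":0,"tz":-3,"ax":0,"ay":0,"az":0,"jaw":0},{"tx":0,"ty":0,"tz":-3.5,"ax":0,"ay":0,"az":0,"jaw":0},{"tx":4.65,"ty":2.87,"tz":0,"ax":0,"ay":0,"az":0,"jaw":0},{"tx":4.65,"ty":2.87,"tz":0,"ax":0,"ay":0,"az":0,"jaw":0},{"tx":4.65,"ty":2.87,"tz":0,"ax":0,"ay":0,"az":0,"jaw":0},{"tx":4.65,"ty":2.87,"tz":0,"ax":0,"ay":0,"az":0,"jaw":0},{"tx":4.65,"ty":2.87,"tz":0,"ax":0,"ay":0,"az":0,"jaw":0},{"tx":4.65,"ty":2.87,"tz":0,"ax":0,"ay":0,"az":0,"jaw":0},{"tx":4.65,"ty":2.87,"tz":0,"ax":0,"ay":0,"az":0,"jaw":0},{"tx":4.65,"ty":2.87,"tz":0,"ax":0,"ay":0,"az":0,"jaw":0},{"tx":0,"ty":0,"tz":0,"ax":0,"ay":0,"az":0,"jaw":0},{"tx":0,"ty":0,"tz":0,"ax":0,"ay":0,"az":0,"jaw":0}]'
python3 g.py 644 175 188
python3 - <<'E'
from h import *
im,W=cloud("side")
W0=np.load("side.npy")
for n,c in(("full",(542.6,-250.7)),("low",(521.5,-187)),("panel",(530,-220))):
  for A in(W0,W):
    s=A[(np.hypot(A[...,0]-c[0],A[...,1]-c[1])<6)&(A[...,2]>150)&(A[...,2]<200)]; print(n,len(s),np.median(s[:,2]))
E
```

```text
t: 10.98
ee_pos: [643.3, 174.0, 232.8]
orientation: [-1.838, -2.546, 0.003]
ft_force: [-1.4, 0.0, 0.4]
width: 0.3
tool x angle 108.33837399496453 tilt [-0.00182714 -0.00073972] shift cm [0.08 0.11 4.48] q6 -1.6443492420650565 t 10.975 [643.29473027 173.9718998  232.82946122] F [-1.36642688e+00  3.16190256e-04  4.02508756e-01]
full 30 176.2047269384155
full 28 169.50918265685857
low 25 175.80354912396226
low 23 175.97215437813978
panel 21 166.37726581526178
panel 20 166.89159771081808
```

The full key dropped from 176.2 to 169.5, about 6 mm, and the low key is unchanged. Now down over the start button.

```bash
python3 -m inch '[{"tx":0,"ty":0,"tz":2.5,"ax":0,"ay":0,"az":0,"jaw":0},{"tx":0,"ty":0,"tz":2.2,"ax":0,"ay":0,"az":0,"jaw":0},{"tx":0,"ty":0,"tz":0,"ax":0,"ay":0,"az":0,"jaw":0},{"tx":0,"ty":0,"tz":0,"ax":0,"ay":0,"az":0,"jaw":0}]'
python3 g.py 644 175 168
python3 - <<'E'
from h import *
im,W=cloud("side")
cv2.imwrite("pics/s3.png",cv2.resize(im[70:190,250:410],None,fx=5,fy=5,interpolation=2)[:,:,::-1])
E
```

```text
t: 11.52
ee_pos: [644.5, 173.5, 187.6]
orientation: [1.841, 2.545, 0.001]
ft_force: [-0.3, -0.1, 0.5]
width: 0.6
tool x angle 108.23117998680098 tilt [0.00077167 0.00014389] shift cm [ 0.16 -0.    1.96] q6 -1.6438482966689927 t 11.525 [644.51301511 173.47352719 187.56917439] F [-0.30918577 -0.13202613  0.45786983]
```

View pics/s3.png

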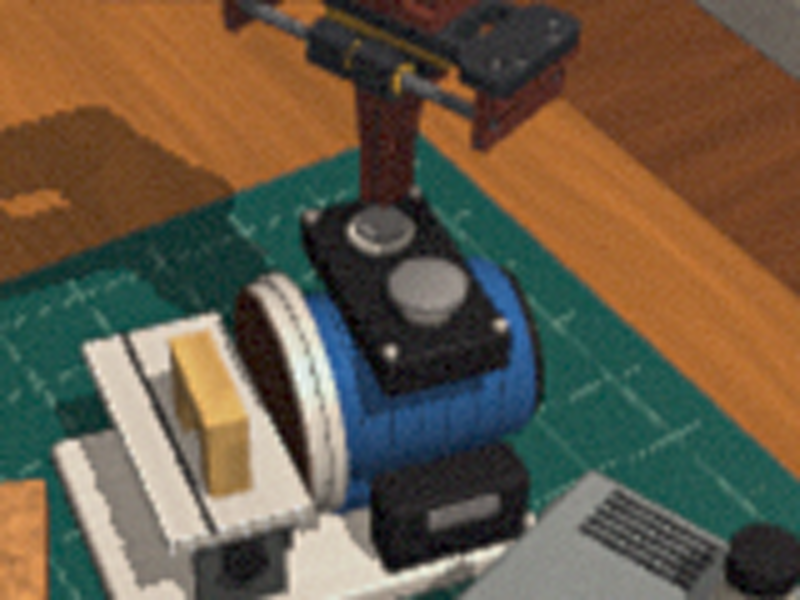

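The fingertips end at crop (387,195), about 20 mm above the start button at (380,230), and are well clear of the mushroom at (427,290).

```bash
python3 -m inch '[{"tx":0.1,"ty":0,"tz":1.3,"ax":0,"ay":0,"az":0,"jaw":0},{"tx":0,"ty":0,"tz":0.4,"ax":0,"ay":0,"az":0,"jaw":0},{"tx":0,"ty":0,"tz":0.2,"ax":0,"ay":0,"az":0,"jaw":0},{"tx":0,"ty":0,"tz":0.1,"ax":0,"ay":0,"az":0,"jaw":0},{"tx":0,"ty":0,"tz":0,"ax":0,"ay":0,"az":0,"jaw":0}]'; python3 -m inch '[{"tx":0,"ty":0,"tz":0.15,"ax":0,"ay":0,"az":0,"jaw":0},{"tx":0,"ty":0,"tz":0,"ax":0,"ay":0,"az":0,"jaw":0}]'; python3 -m inch '[{"tx":0,"ty":0,"tz":0.1,"ax":0,"ay":0,"az":0,"jaw":0},{"tx":0,"ty":0,"tz":0,"ax":0,"ay":0,"az":0,"jaw":0}]'
```

```text
t: 12.2
ee_pos: [643.7, 175.4, 166.8]
orientation: [-1.84, -2.546, 0.0]
ft_force: [-1.5, -1.0, 2.8]
width: 0.5
t: 12.45
ee_pos: [643.9, 175.4, 165.3]
orientation: [1.84, 2.546, 0.0]
ft_force: [-2.3, -0.3, 3.7]
width: 0.5
t: 12.7
ee_pos: [643.9, 175.4, 164.3]
orientation: [1.84, 2.546, 0.0]
ft_force: [-2.3, 1.0, 3.9]
width: 0.4
```

```bash
python3 -m inch '[{"tx":0,"ty":0,"tz":0.08,"ax":0,"ay":0,"az":0,"jaw":0},{"tx":0,"ty":0,"tz":0,"ax":0,"ay":0,"az":0,"jaw":0}]'; python3 -m inch '[{"tx":0,"ty":0,"tz":0.05,"ax":0,"ay":0,"az":0,"jaw":0},{"tx":0,"ty":0,"tz":0,"ax":0,"ay":0,"az":0,"jaw":0}]'; python3 -m inch '[{"tx":0,"ty":0,"tz":0.04,"ax":0,"ay":0,"az":0,"jaw":0},{"tx":0,"ty":0,"tz":0,"ax":0,"ay":0,"az":0,"jaw":0},{"tx":0,"ty":0,"tz":0,"ax":0,"ay":0,"az":0,"jaw":0}]'
```

```text
t: 12.95
ee_pos: [643.9, 175.4, 163.5]
orientation: [1.84, 2.546, 0.0]
ft_force: [-2.0, 0.0, 4.2]
width: 0.1
t: 13.2
ee_pos: [643.9, 175.4, 163.4]
orientation: [1.84, 2.546, 0.001]
ft_force: [-3.0, -0.7, 8.2]
width: 0.3
t: 13.58
ee_pos: [643.9, 175.4, 163.3]
orientation: [1.84, 2.546, 0.001]
ft_force: [-3.7, 0.2, 9.9]
width: 0.5
```

It's at the bottom stop: 163.3, with force beyond the 5 N spring. Release, lift away and do the last checks.

```bash
python3 -m inch '[{"tx":0,"ty":0,"tz":-2,"ax":0,"ay":0,"az":0,"jaw":0},{"tx":0,"ty":0,"tz":-5,"ax":0,"ay":0,"az":0,"jaw":0},{"tx":0,"ty":0,"tz":-5,"ax":0,"ay":0,"az":0,"jaw":0},{"tx":6,"ty":0,"tz":0,"ax":0,"ay":0,"az":0,"jaw":0},{"tx":6,"ty":0,"tz":0,"ax":0,"ay":0,"az":0,"jaw":0},{"tx":6,"ty":0,"tz":0,"ax":0,"ay":0,"az":0,"jaw":0},{"tx":6,"ty":0,"tz":0,"ax":0,"ay":0,"az":0,"jaw":0},{"tx":0,"ty":0,"tz":0,"ax":0,"ay":0,"az":0,"jaw":0},{"tx":0,"ty":0,"tz":0,"ax":0,"ay":0,"az":0,"jaw":0}]'
python3 - <<'E'
from h import *
e=np.array([.947,.322]);f=np.array([-.322,.947])
for cam in("side","top"):
  im,W=cloud(cam); W0=np.load(cam+".npy")
  cv2.imwrite(f"pics/{cam}9.png",im[:,:,::-1])
  for n,c in(("full",(542.6,-250.7)),("low",(521.5,-187)),("rocker front",(487,-124)),("rocker rear",(509.5,-116)),("start",(644,175)),("stop",(631,111)),("arch",(517,140)),("pot",(626,-140)),("bottle",(405,-165)),("cork",(412,198))):
    r=[]
    for A in(W0,W):
      s=A[(np.hypot(A[...,0]-c[0],A[...,1]-c[1])<6)&(A[...,2]<250)]; r.append(round(float(np.median(s[:,2])),1))
    print(cam,n,r)
  d=(np.abs(W[...,2]-W0[...,2])>5)[100:245,200:460]; print("changed px",d.sum())
E
```

```text
t: 14.7
ee_pos: [568.5, 402.9, 282.6]
orientation: [1.839, 2.547, -0.0]
ft_force: [-0.3, -0.8, -0.3]
width: 0.1
side full [176.2, 170.2]
side low [175.8, 176.1]
side rocker front [178.0, 173.1]
side rocker rear [173.3, 176.3]
side start [169.7, 170.6]
side stop [182.4, 182.0]
side arch [144.1, 143.5]
side pot [210.7, 211.3]
side bottle [130.7, 130.5]
side cork [30.9, 31.8]
changed px 2216
top full [173.8, 167.9]
top low [173.7, 173.7]
top rocker front [175.1, 169.6]
top rocker rear [170.8, 176.2]
top start [166.4, 166.4]
top stop [179.0, 179.4]
top arch [140.1, 140.3]
top pot [209.1, 208.4]
top bottle [129.1, 128.8]
top cork [28.5, 29.1]
changed px 2505
```

View pics/side9.png

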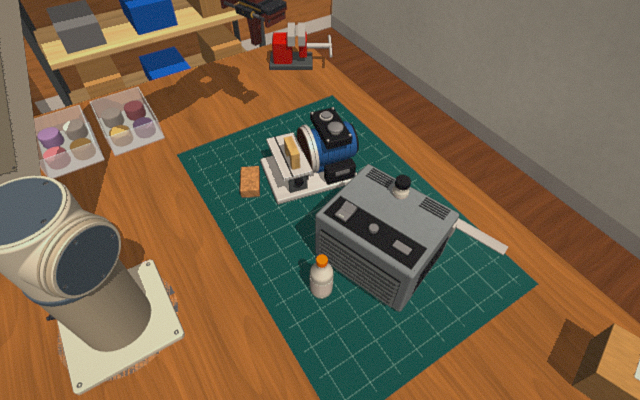

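The final side view shows everything where it was: bottle (322,277), cork (250,182), arch (292,150), pot (401,187). The arm is clear, so I'm handing in.

```bash
python3 -c "
from workcell import ctrl
print(ctrl.close_job())"
```

```text
the job is handed in; nothing more can be done
None
```

I tipped the extractor's rocker on, pressed the full-suction key in, then pressed and released the sander's start button. I used closed fingertips throughout and handed the job in at about 15 s. The hand-in gives no verdict, so what follows rests on my own checks.

**Pressing:** each control went down in small steps until the force rose with no further travel. The measured force at the end of each step was at most about 11 N, against the 30 N limit.

**Final depth checks (both cameras):**
- **Rocker:** the front half came down about 5 mm and the rear half rose, so it is on.
- **Full-suction key:** it is about 6 mm lower, so it is in.
- **Start button:** it is back at its starting height, within 1 mm.
- **Low-suction key and stop button:** unchanged, within half a millimetre.
- **Arch, pot, bottle and cork block:** heights are unchanged within 1 mm, and in the last picture they stand where they were.
- **Robot:** clear of everything.

**What disagreed:**
- The two cameras' absolute heights differ by up to about 4 mm, so I relied on before-and-after changes.
- A whole-scene count of pixels whose depth changed came out at 2,200–2,500. I put this down to depth noise at edges and the changed controls, and did not look into it further.

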